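# Refit the gas hob knob and hold it pressed

### The arm

A 6-joint arm with a two-finger parallel gripper is mounted at the origin on the work surface. World frame = base frame: x ahead of the robot, y to its left, z up, the work surface at z = 0. Lengths are in m, angles in rad, forces in N, time in s.
With the tool pointing down it reaches from about 0.375 to 0.9 m from the base axis. Payload 3.1 kg.
Tool frame: the origin (TCP) lies between the finger pads; the fingertips stand 22 mm ahead of it and the grasp point (between the pads) lies 3 mm ahead of it; z points along the fingers, y is the direction in which the jaws open and shut (so a half turn about z gives the same grasp; the last joint's range is limited). The gripper opens to 87 mm and grips with 3 to 60 N. Pads are 19 mm wide; open, the fingers measure 117 mm over their backs; the gripper's body (75 mm by 190 mm) begins 51 mm behind the grasp point.
Start: joints at [-1.411, 0.527, 1.433, -0, 1.181, -0.178], TCP at [0.207, -0.59, 0.245] pointing down, gripper open.
Joint ranges: [-3.08, 3.08], [-0.75, 2.2], [0.22, 2.44], [-1.43, 4.57], [0, 2.65], [-2.85, 2.85]. Speed limits (rad/s): [2.79, 2.79, 3.14, 3.14, 3.14, 3.14].

### API

Orientations are given as a unit quaternion [x, y, z, w].
In Python, from rig import get_obs, camera, get_calibration, hand_in, search_frame gives the robot as it stands.
- The arm moves only by the shell command python3 -m jog 'ROWS' [FORCE]. ROWS is JSON, a list of rows, each an object with "grip": the closure in counts, from 0 (fully open) to 255 (shut); "travel": the shift along the world's x, y, z in cm, a list of three; "twist": the turn about the world's z in degrees. A call has 1 to 8 rows; each row shifts and turns the commanded pose from where the row before left it; what a row does not reach is not made up. A row lasts 1/10 s, in which the tool goes at most 50 mm and 8.59 degrees, less where a joint would pass 70% of its speed; a pose out of reach is approached as far as the arm can. A call is refused whole if a number of a shift passes 5 or a number of a turn 8.59, either way. A call with a gripper value outside its range is refused whole. The fingers move at their own pace and stop on an object; FORCE is the grip in N (left out, the last holds). Time passes only in rows, so rows that do not move let the fingers close. It gives the time, the measured TCP pose, the force and the opening at its end, in the units of the state.
- get_obs(): the state, without advancing time (a new reading comes with each control period).
- camera(name): name is "scene" or "top" or "wrist"; returns the picture (480x640x3 uint8, red, green, blue); there is no depth.
- get_calibration(name): a dict with "fx", "fy", "cx", "cy" (pixels), "k1" (the pictures are not rectified: a ray, as slopes to the right and down, at radius r is drawn at 1 + k1 r^2 times it, then the intrinsics apply), "R" (3x3) and "t" (3): a world point X has camera coordinates R X + t; the wrist camera has in their place "T_tool_cam" (4x4, takes a point from camera to tool coordinates, whose origin is the TCP and whose axes are the flange's). Camera axes: x right, y down, z forward; pixel columns grow to the right and rows downward; lengths in m; the calibration is good to about 2 mm. A picture is of the moment at which its call begins: read the wrist's pose just before it. get_calibration takes no time and is no camera call.
- hand_in(): hands the job in, once; it reports no verdict.
Trained networks look in the newest picture that a camera, given by its name, has taken for a name from the list of things; names that differ only in an ending like _2 or _b are one class to them, and where a whole thing is asked for, a point or a joint stands for the part that bears it (a point fixed in the world has none). Each returns a list of dicts, best first, with "p" (0 to 1); they miss things now and then, are a little off and sometimes report something else, mostly with a low value. They report only what shows in the picture. A call takes as long as a camera call. They do not tell look-alikes from the thing itself.
- search_frame(target, camera): "at" ([x, y, z] in m, in world coordinates, good to about 4 mm: the middle of the surface that is visible of it).
The state is a dict: "time": time; "q": joint angles; "joint_velocities": joint speeds; "joint_torque": joint torques, N m; "position": TCP position; "tool_rot": TCP orientation; "ft_force": force on the tool from outside, world axes, zero at the start; "moment": the same for the moment, N m; "grip_width": finger opening in m.
Only numpy, scipy, OpenCV 4.12 (cv2) and the standard library are available. Lean on these libraries where they do the work, as an engineer would, in place of code of your own. Each camera call takes 0.05 s, during which the arm holds its last target. There are 200 camera calls.

### The job

Get the hob ready for lighting: slide the battery cover fully shut, then take the loose knob from the counter, turn it so that its D-shaped bore matches the flat of the bare valve stem, and push it fully home. Press it down against the spring to its stop and finish while still holding it pressed; leave the other things where they are.

Things in the scene. Friction and masses are not known exactly. Their poses are not given: they have to be found in the camera images.
- hob: Steel two-burner tabletop gas hob, 380 (x) x 360 (y), deck 65 mm up, fixed. Origin: centre of its underside; x from its front (robot side) to the burners, y left. Valves at x -125, y +120 and -120 mm: one a bare stem, one a fitted knob, either way round. Between them at x -145, y 0 the battery compartment, 34 (x) x 56 (y) mm. Grates at x -40 to 160, 102 mm above the counter.
- cover (a joint): Slide of the flat steel battery cover on the hob deck, in m: 0 = fully shut over the compartment (stop), 0.040 = fully open; grows along the hob's +x (away from the robot): shut it along the hob's -x. Starts 26 to 40 mm open. About 1.5 N of friction; it stays where it is left.
- cover_grip (a point): Top centre of the rib on the battery cover: rib 10 mm thick along the hob's x, 36 mm long along y, 14 mm high on the cover plate (42 (x) x 64 (y) x 4 mm, lying on the deck). The point is 83 mm above the counter, moves with the cover; axes parallel to the hob's.
- knob: Loose black cooker knob standing on the counter, 60 g. Origin: centre of its underside, z up. Round skirt 44 mm across, 19 mm high; on it a grip bar 12 mm thick (y) and 15 mm high (19 to 34 mm above the underside), from x -19 to +18 mm, running on as a tapering pointer nose to x +31 mm, beyond the skirt, with a thin white line on top.
- knob_seat (a point): Centre of the ceiling of the loose knob's D-shaped bore, on its axis 16 mm above the underside; axes as the knob's. Bore open below, 14 mm across, 16 mm deep, its flat 3.5 mm from the axis on the pointer (+x) side: it fits when the pointer points the way the stem's flat faces (1 mm play, 8 degrees). It meets the stem tip when fully home.
- stem_tip (a point): Centre of the tip of the bare brass valve stem, an upright D-shaft 12 mm across with a flat 2.5 mm from its axis; x points out of the flat (flat faces +x), z up. Tip 24 mm above the deck (89 mm above the counter) when not pressed; its last 4 mm taper in by 1.5 mm. The flat faces a different way each time; the stem does not turn.
- stem (a joint): How far the stem is pressed down, in m: 0 = up, 0.006 = at its stop. A spring holds it up: 2.8 N to start moving, 7 N at the stop. A knob fully home stands with its underside 8 mm above the deck, 2 mm when pressed to the stop.
- fitted_knob: A knob of the same shape, already fitted and fixed on the other valve; not to be used. Origin: centre of its underside, 73 mm above the counter; its top is 107 mm above the counter.
- mesh_filter: Bystander: upright cylindrical steel mesh filter, 76 mm diameter, 92 mm tall. Origin: centre of its underside.
- scraper: Bystander: orange scraper lying flat, 190 x 70 x 14 mm. Origin on the counter; the handle runs to x = -110 mm, the blade to +80 mm.
- bowl: Bystander: small white ceramic bowl upside down, 112 mm diameter, 56 mm tall. Origin: centre of its rim on the counter.
- soap_dispenser: Bystander: steel soap dispenser with press pump, 66 mm diameter, 178 mm tall. Origin: centre of its underside.
- container: Bystander: clear plastic container standing closed, 116 x 172 x 99 mm. Origin: centre of its underside.
- salt_jar: Bystander: small glass jar with a steel lid, 56 mm diameter, 85 mm tall. Origin: centre of its underside.
- spoon: Bystander: wooden spoon lying flat, 170 mm long. Origin near its middle on the counter.
There are look-alikes about, which are no part of the job. What is shaped like the knob but yellow is not meant.

How it is judged:
By the outcome, as a careful person would: the job done as asked, in the order asked, and still so for the second after the job is handed in, while the arm keeps its last pose, push and grip.
It also fails if it takes over 51 s, if anything falls off the work surface, if the arm or the gripper's body presses on something with over 40 N, if the wrist force passes 120 N, or if a joint passes its speed limit or range.

## Working session

There is one attempt and no reset: what is moved stays moved. The work goes in short steps, Python scripts to look and compute and a shell command to move; the robot and the scene stay as the last step left them, time stands still between calls to the robot, and variables do not carry over. Pictures are saved under pics/ and viewed, about 8 in all and at most 12, crops included, and the job is handed in when it is done.

```bash
mkdir -p pics
cat > h.py <<'E'
import numpy as np,cv2
from rig import *
from scipy.spatial.transform import Rotation as Rn
def calib(n,obs=None):
    c=get_calibration(n)
    K=np.array([[c['fx'],0,c['cx']],[0,c['fy'],c['cy']],[0,0,1.]])
    if n=='wrist':
        o=obs or get_obs();T=np.eye(4);T[:3,:3]=Rn.from_quat(o['tool_rot']).as_matrix();T[:3,3]=o['position']
        W=np.linalg.inv(T@np.array(c['T_tool_cam']));R,t=W[:3,:3],W[:3,3]
    else: R,t=np.array(c['R']),np.array(c['t'])
    return K,c['k1'],R,t
def ray2z(cal,uv,z):
    K,k1,R,t=cal
    uv=np.atleast_2d(np.float64(uv));out=[]
    d=cv2.undistortPoints(uv[:,None],K,np.array([k1,0,0,0.]))[:,0]
    C=-R.T@t
    for a in d:
        v=R.T@np.array([a[0],a[1],1]);out.append(C+v*(z-C[2])/v[2])
    return np.array(out)
def proj(cal,X):
    K,k1,R,t=cal
    return cv2.projectPoints(np.atleast_2d(np.float64(X)),cv2.Rodrigues(R)[0],t,K,np.array([k1,0,0,0.]))[0][:,0]
def snap(n,f):
    o=get_obs();im=camera(n);cv2.imwrite(f'pics/{f}.png',im[:,:,::-1]);return im,calib(n,o)
E
python3 - <<'E'
from h import *
a,_=snap('top','top1');b,_=snap('scene','scene1')
for n in ['hob','cover_grip','knob','stem_tip','fitted_knob']:
    for c in ['top','scene']:
        print(n,c,[(np.round(r['at'],3).tolist(),round(r['p'],2)) for r in search_frame(n,c)][:4])
print(get_obs()['time'])
E
```

```text
hob top [([0.654, -0.115, 0.066], 0.72)]
hob scene [([0.682, -0.082, 0.065], 0.93)]
cover_grip top [([0.54, -0.132, 0.072], 0.61), ([0.605, 0.223, 0.042], 0.41)]
cover_grip scene []
knob top [([0.448, 0.3, 0.018], 0.76), ([0.436, 0.223, 0.016], 0.62)]
knob scene [([0.436, 0.22, 0.017], 0.83), ([0.457, 0.306, 0.02], 0.54), ([0.681, -0.084, 0.06], 0.53)]
stem_tip top []
stem_tip scene [([0.549, -0.124, 0.066], 0.18)]
fitted_knob top [([0.545, -0.246, 0.091], 0.46)]
fitted_knob scene [([0.544, -0.238, 0.09], 0.5)]
0.6
```

View pics/top1.png

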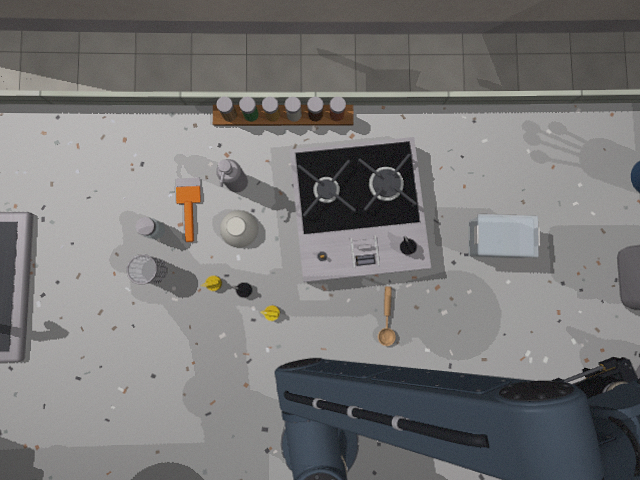

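View pics/scene1.png

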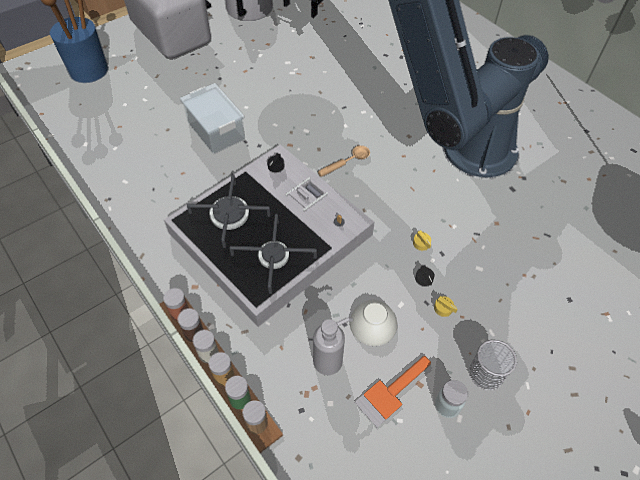

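Top view: the loose black knob is at (244,290) in top and (425,275) in scene. The yellow look-alikes are at (213,283) and (271,313). The stem is at (322,256), the cover at (365,253) and the fitted knob at (408,245). Only the black one on the counter fits the description, so I'll enlarge it along with the hob front.

Run:
```python
from h import *
a=cv2.imread('pics/top1.png');b=cv2.imread('pics/scene1.png')
def cr(im,u,v,w,h,s): return cv2.resize(im[v-h//2:v+h//2,u-w//2:u+w//2],None,fx=s,fy=s,interpolation=cv2.INTER_CUBIC)
r1=np.hstack([cr(a,244,290,50,40,7),cr(b,425,275,50,40,7)])
r2=np.hstack([cr(a,365,255,140,56,5)[:, :700]])
cv2.imwrite('pics/c1.png',np.vstack([r1,r2]))
cal=calib('top');sc=calib('scene')
print('knob top z.034',ray2z(cal,(244,290),.03),'scene',ray2z(sc,(425,275),.02))
print('stem',ray2z(cal,(322,256),.089),ray2z(sc,(339,216),.085))
print('fk',ray2z(cal,(408,245),.1)); print('hob corners front',ray2z(cal,[(303,283),(429,270),(413,138),(294,148)],.065))
```

```text
knob top z.034 [[0.42510239 0.21185244 0.03      ]] scene [[0.42892632 0.21705705 0.02      ]]
stem [[ 0.51526699 -0.01011155  0.089     ]] [[ 0.51578174 -0.01222108  0.085     ]]
fk [[ 0.54218223 -0.24571714  0.1       ]]
hob corners front [[ 0.44237246  0.04326692  0.065     ]
 [ 0.47452515 -0.30956219  0.065     ]
 [ 0.85490179 -0.27617671  0.065     ]
 [ 0.8273475   0.06641368  0.065     ]]
```

View pics/c1.png

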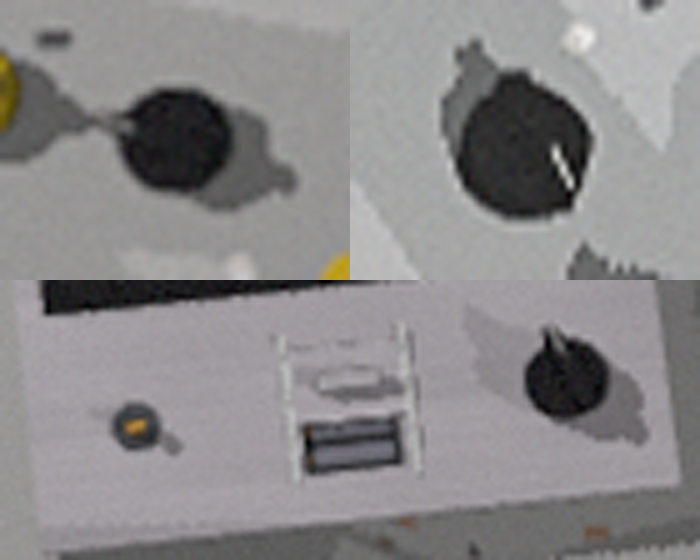

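The crop confirms the black knob, with its pointer roughly along +y. The stem is at left, the cover is open at middle and the fitted knob is at right. Next I'll move the wrist over the cover.

```bash
python3 - <<'E'
from h import *
o=get_obs();print(np.round(Rn.from_quat(o['tool_rot']).as_matrix(),3),o['position'])
print(np.round(get_calibration('wrist')['T_tool_cam'],3),o['ft_force'])
E
python3 -m jog '[{"grip":0,"travel":[0,5,2],"twist":0},{"grip":0,"travel":[1,5,1],"twist":0},{"grip":0,"travel":[2,5,1],"twist":0},{"grip":0,"travel":[3,5,0],"twist":0},{"grip":0,"travel":[3,5,0],"twist":0},{"grip":0,"travel":[3,5,0],"twist":0},{"grip":0,"travel":[3,5,0],"twist":0},{"grip":0,"travel":[3,5,0],"twist":0}]' 20
```

```text
[[ 0.943  0.331  0.   ]
 [ 0.331 -0.943 -0.   ]
 [-0.     0.    -1.   ]] [ 0.20714956 -0.58964106  0.2445806 ]
[[ 0.    -0.967 -0.256  0.068]
 [ 1.     0.     0.    -0.   ]
 [-0.    -0.256  0.967 -0.141]
 [ 0.     0.     0.     1.   ]] [-0.44584271 -0.0370215  -1.19519656]
time: 1.4
position: [0.3644, -0.2334, 0.2823]
tool_rot: [0.986, 0.168, 0.0, 0.0]
ft_force: [-0.0, -0.5, 0.1]
grip_width: 0.0871
```

```bash
python3 -m jog '[{"grip":0,"travel":[3,3,0],"twist":-5},{"grip":0,"travel":[4,4,0],"twist":-4},{"grip":0,"travel":[4,4,0],"twist":-4},{"grip":0,"travel":[3.5,3,0],"twist":0},{"grip":0,"travel":[0,0,0],"twist":0},{"grip":0,"travel":[0,0,0],"twist":0}]'
python3 - <<'E'
from h import *
im,cal=snap('wrist','w1');
for n in ['cover_grip','stem_tip','fitted_knob']:
    print(n,[(np.round(r['at'],4).tolist(),round(r['p'],2)) for r in search_frame(n,'wrist')][:3])
o=get_obs();print(o['time'],o['position'],cal[2],cal[3])
E
```

```text
time: 2.0
position: [0.4996, -0.1035, 0.2817]
tool_rot: [0.998, 0.057, -0.0, 0.0]
ft_force: [-0.2, -0.2, -0.4]
grip_width: 0.087
cover_grip [([0.5473, -0.1245, 0.0693], 0.74)]
stem_tip [([0.5178, -0.0158, 0.0877], 0.61)]
fitted_knob [([0.5423, -0.2429, 0.0902], 0.92)]
2.2 [ 0.49840573 -0.10535509  0.28185435] [[ 1.14044515e-01 -9.93475454e-01  6.08275624e-04]
 [-9.60349275e-01 -1.10085015e-01  2.56145584e-01]
 [-2.54407388e-01 -2.97961560e-02 -9.66638024e-01]] [-0.16003324  0.42611084  0.55009048]
```

View pics/w1.png

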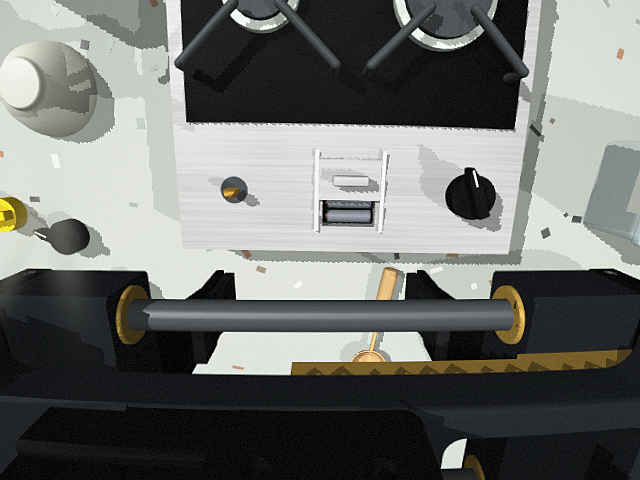

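The wrist view shows the rib at (350,181), the stem at (234,189) with an orange-lit patch, the fitted knob at (471,195) and the loose knob at (68,236).

Run:
```python
from h import *
o=get_obs();cal=calib('wrist',o);a=cv2.imread('pics/w1.png')
def cr(im,u,v,w,h,s): return cv2.resize(im[v-h//2:v+h//2,u-w//2:u+w//2],None,fx=s,fy=s,interpolation=cv2.INTER_CUBIC)
cv2.imwrite('pics/c2.png',np.vstack([np.hstack([cr(a,234,189,40,40,10),cr(a,68,236,80,80,5)]),cr(a,350,190,160,40,5)]))
print('rib',ray2z(cal,[(350,181),(333,181),(368,181)],.083))
print('stem',ray2z(cal,(234,189),.080),'fk',ray2z(cal,(471,195),.09))
print('frontedge',ray2z(cal,[(183,248),(510,254)],.065),'glass edge',ray2z(cal,[(187,125),(515,129)],.065))
print('knob',ray2z(cal,(68,236),.015))
```

```text
rib [[ 0.53914524 -0.13075594  0.083     ]
 [ 0.53729733 -0.11413385  0.083     ]
 [ 0.54112621 -0.14838549  0.083     ]]
stem [[ 0.51858159 -0.01672208  0.08      ]] fk [[ 0.53989747 -0.25062494  0.09      ]]
frontedge [[ 0.4460136   0.04014885  0.065     ]
 [ 0.47850156 -0.3212187   0.065     ]] glass edge [[ 0.57618597  0.0379597   0.065     ]
 [ 0.61014114 -0.29416302  0.065     ]]
knob [[0.42838158 0.21051207 0.015     ]]
```

View pics/c2.png

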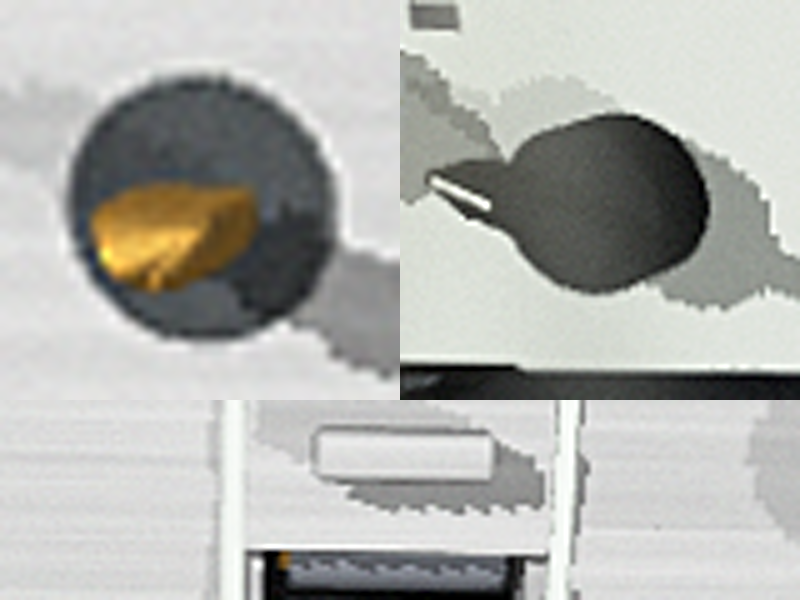

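```bash
python3 -m jog '[{"grip":255,"travel":[3.3,-1.2,-2],"twist":-0.8},{"grip":255,"travel":[3.3,-1.1,-2.5],"twist":0},{"grip":255,"travel":[0,0,-4],"twist":0},{"grip":255,"travel":[0,0,-4],"twist":0},{"grip":255,"travel":[0,0,-2.5],"twist":0},{"grip":255,"travel":[0,0,0],"twist":0},{"grip":255,"travel":[0,0,0],"twist":0}]'
```

```text
time: 2.9
position: [0.5651, -0.1285, 0.1322]
tool_rot: [0.999, 0.048, -0.0, -0.0]
ft_force: [0.6, 0.1, 0.3]
grip_width: 0.0391
```

```bash
python3 -m jog '[{"grip":255,"travel":[0,0,-0.8],"twist":0},{"grip":255,"travel":[0,0,-1],"twist":0},{"grip":255,"travel":[0,0,-1],"twist":0},{"grip":255,"travel":[0,0,-1],"twist":0},{"grip":255,"travel":[0,0,0],"twist":0},{"grip":255,"travel":[-1,-0.1,0],"twist":0},{"grip":255,"travel":[-0.5,-0.05,0],"twist":0},{"grip":255,"travel":[0,0,0],"twist":0}]'
```

```text
time: 3.7
position: [0.5494, -0.1289, 0.0942]
tool_rot: [0.999, 0.048, -0.0, -0.0]
ft_force: [0.8, -0.2, -0.1]
grip_width: 0.0006
```

```bash
python3 -m jog '[{"grip":255,"travel":[-0.5,-0.05,0],"twist":0},{"grip":255,"travel":[-0.5,-0.05,0],"twist":0},{"grip":255,"travel":[-0.4,-0.04,0],"twist":0},{"grip":255,"travel":[-0.3,-0.03,0],"twist":0}]'
python3 -m jog '[{"grip":255,"travel":[-0.3,-0.03,0],"twist":0},{"grip":255,"travel":[-0.3,-0.03,0],"twist":0}]'
```

```text
time: 4.1
position: [0.5333, -0.1308, 0.0942]
tool_rot: [0.999, 0.048, 0.0, 0.0]
ft_force: [1.4, 0.2, 0.7]
grip_width: 0.0005
time: 4.3
position: [0.5273, -0.1313, 0.094]
tool_rot: [0.999, 0.048, 0.0, 0.0]
ft_force: [0.7, -0.8, 1.2]
grip_width: 0.0004
```

```bash
python3 -m jog '[{"grip":255,"travel":[-0.3,-0.03,0],"twist":0},{"grip":255,"travel":[-0.2,-0.02,0],"twist":0}]'
python3 -m jog '[{"grip":255,"travel":[-0.2,-0.02,0],"twist":0},{"grip":255,"travel":[-0.2,-0.02,0],"twist":0}]'
python3 - <<'E'
from h import *
im,cal=snap('wrist','w2');print(get_obs()['ft_force'])
E
```

```text
time: 4.5
position: [0.5256, -0.1317, 0.0942]
tool_rot: [0.999, 0.047, 0.004, 0.0]
ft_force: [12.1, 5.3, -4.6]
grip_width: 0.0002
time: 4.7
position: [0.5253, -0.1319, 0.0944]
tool_rot: [0.999, 0.046, 0.008, 0.001]
ft_force: [18.6, 10.1, -8.7]
grip_width: 0.0005
[16.23605694  8.3792869  -7.578495  ]
```

View pics/w2.png

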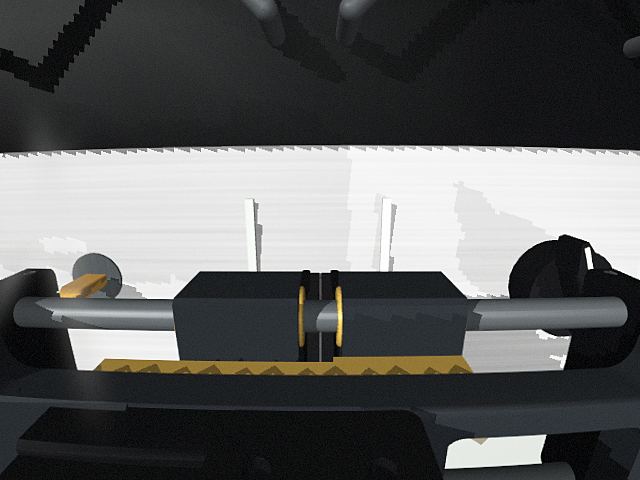

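The fingers stalled against the stop at about 19 N, with the rib roughly where the shut position should be. I'll back off, rise, and look at the stem and cover from above.

```bash
python3 -m jog '[{"grip":255,"travel":[1.2,0.1,0],"twist":0},{"grip":200,"travel":[0.6,0,2],"twist":0},{"grip":150,"travel":[0,2,4],"twist":0},{"grip":120,"travel":[-1,3.5,4],"twist":0},{"grip":120,"travel":[-1,3.5,2.6],"twist":0},{"grip":120,"travel":[-0.4,2.6,0],"twist":0},{"grip":120,"travel":[0,0,0],"twist":0},{"grip":120,"travel":[0,0,0],"twist":0}]'
python3 - <<'E'
from h import *
im,cal=snap('wrist','w3');im=im[:,:,::-1]
uv=proj(cal,[.5185,-.016,.085])[0];print(uv,get_obs()['time'],get_obs()['position'])
u,v=uv.astype(int);c=im[max(v-40,0):v+40,u-40:u+40]
cv2.imwrite('pics/c3.png',np.hstack([cv2.resize(im,None,fx=.625,fy=.625),cv2.resize(c,(300,300),interpolation=cv2.INTER_CUBIC)]));print(u-40,v-40)
E
```

```text
time: 5.55
position: [0.5122, -0.0175, 0.2165]
tool_rot: [0.999, 0.049, -0.001, 0.0]
ft_force: [-0.3, -0.4, 0.4]
grip_width: 0.0437
[318.66794668 226.94577862] 5.6 [ 0.51260251 -0.01814993  0.21633294]
278 186
```

View pics/c3.png

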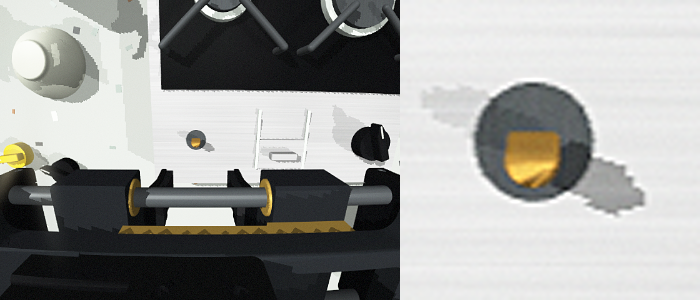

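```bash
cat > fit.py <<'E'
from h import *
from scipy.optimize import minimize
im=cv2.imread('pics/w3.png');o=get_obs();cal=calib('wrist',o)
u0,v0,S=278,186,10
c=cv2.resize(im[v0:v0+80,u0:u0+80],None,fx=S,fy=S,interpolation=cv2.INTER_CUBIC)
hsv=cv2.cvtColor(c,cv2.COLOR_BGR2HSV);m=((hsv[:,:,1]>110)&(hsv[:,:,0]<35)).astype(np.uint8)
n,l,st,_=cv2.connectedComponentsWithStats(m);m=(l==1+np.argmax(st[1:,4])).astype(np.uint8)
def D(r,f):
    a0=np.arccos(f/r);a=np.linspace(a0,2*np.pi-a0,60);return np.c_[r*np.cos(a),r*np.sin(a)]
def ren(p,z0):
    x,y,th=p;R=np.array([[np.cos(th),-np.sin(th)],[np.sin(th),np.cos(th)]])
    P=[]
    for z,d in[(z0,0),(.085,0),(.089,.0015)]:
        q=D(.006-d,.0025-d if d else .0025)@R.T+[x,y];P.append(np.c_[q,np.full(len(q),z)])
    uv=(proj(cal,np.vstack(P))-[u0,v0]+.5)*S
    k=np.zeros_like(m);cv2.fillConvexPoly(k,cv2.convexHull(uv.astype(np.int32)),1);return k
def iou(p,z0):
    k=ren(p,z0);return (k&m).sum()/(k|m).sum()
for z0 in(.065,.068,.071):
    best=[]
    for d in range(-180,180,15):
        r=minimize(lambda q:-iou([.5185+q[0]*1e-3,-.016+q[1]*1e-3,np.radians(q[2])],z0),[0,0,d],method='Nelder-Mead',options=dict(initial_simplex=[[0,0,d],[3,0,d],[0,3,d],[1,1,d+12]]))
        best.append((-r.fun,np.round(r.x,2)))
    best.sort(key=lambda b:-b[0]);print(z0,best[:3])
print('mask area',m.sum()/100,cal[2][0])
E
python3 fit.py
```

```text
0.065 [(np.float64(0.962183808992751), array([-1.22,  4.02,  7.94])), (np.float64(0.9620394303380467), array([-1.27,  4.02,  3.71])), (np.float64(0.9619926012263721), array([-1.28,  4.02,  3.69]))]
0.068 [(np.float64(0.9730418943533697), array([-1.03,  4.05,  4.25])), (np.float64(0.9725214676034348), array([-1.03,  4.05,  4.19])), (np.float64(0.972428861259949), array([-1.03,  4.06,  4.22]))]
0.071 [(np.float64(0.9275014353567514), array([-0.96,  3.99,  3.74])), (np.float64(0.9268076220308014), array([-0.92,  4.04,  6.02])), (np.float64(0.9265911345481126), array([-1.  ,  4.03,  6.11]))]
mask area 190.55 [ 9.76486906e-02 -9.95220718e-01  6.74368566e-04]
```

The cover is shut, with its rib now at the front. The stem is at (0.5174, -0.012) with its flat facing about 5° yaw. Next I'll go over the knob, twisting about +89° on the way.

```bash
python3 -m jog '[{"grip":120,"travel":[-0.5,2,0],"twist":8.5},{"grip":120,"travel":[-1,3,0],"twist":8.5},{"grip":120,"travel":[-1,3,0],"twist":8.5},{"grip":120,"travel":[-1,3,0],"twist":8.5},{"grip":120,"travel":[-1,3,0],"twist":8.5},{"grip":120,"travel":[-1,3,0],"twist":8.5},{"grip":120,"travel":[-1,2,0],"twist":8.5},{"grip":120,"travel":[-1,2,0],"twist":8.5}]'
python3 -m jog '[{"grip":120,"travel":[-0.5,0.5,-1],"twist":8.5},{"grip":120,"travel":[-0.3,0,0],"twist":8.5},{"grip":120,"travel":[0,0,0],"twist":5},{"grip":120,"travel":[0,0,0],"twist":0},{"grip":120,"travel":[0,0,0],"twist":0},{"grip":120,"travel":[0,0,0],"twist":0}]'
python3 - <<'E'
from h import *
im,cal=snap('wrist','w4');im=im[:,:,::-1]
o=get_obs();print(o['time'],o['position'],Rn.from_quat(o['tool_rot']).as_matrix()[:,0],proj(cal,[.428,.211,.03]))
for r in search_frame('knob','wrist')[:3]: print(r)
E
```

```text
time: 6.4
position: [0.4381, 0.192, 0.216]
tool_rot: [0.8, 0.601, -0.001, -0.0]
ft_force: [-0.3, 1.0, -0.3]
grip_width: 0.0459
time: 7.0
position: [0.4305, 0.1967, 0.2066]
tool_rot: [0.673, 0.74, -0.0, -0.0]
ft_force: [-1.2, 0.2, 0.1]
grip_width: 0.0461
7.05 [0.43041308 0.19682243 0.20664964] [-9.49715286e-02  9.95479976e-01 -1.64620276e-04] [[320.35229675 209.66574428]]
{'at': [0.4273, 0.2177, 0.0179], 'p': 0.86}
{'at': [0.4452, 0.3008, 0.0183], 'p': 0.76}
{'at': [0.3609, 0.1449, 0.0191], 'p': 0.72}
```

View pics/w4.png

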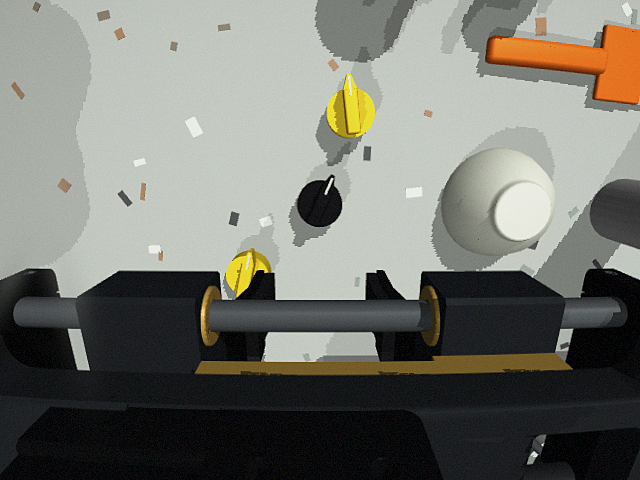

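The black knob is at (320,204), with its white line from about (328,192) to (332,177), so the pointer is around 75–80° yaw. I'll fit that precisely.

```bash
cat > fitk.py <<'E'
from h import *
from scipy.optimize import minimize
im=cv2.imread('pics/w4.png');o=get_obs();cal=calib('wrist',o)
u0,v0,S=280,160,8
c=cv2.resize(im[v0:v0+80,u0:u0+80],None,fx=S,fy=S,interpolation=cv2.INTER_CUBIC)
g=c.max(2);print(np.percentile(g,[2,5,10,20,40]))
m=(g<70).astype(np.uint8)
n,l,st,_=cv2.connectedComponentsWithStats(m);i=1+np.argmax(st[1:,4]);m=(l==i).astype(np.uint8)
m=cv2.morphologyEx(m,cv2.MORPH_CLOSE,np.ones((25,25),np.uint8));print('area',m.sum()/64)
a=np.linspace(0,2*np.pi,60)
sk=np.c_[.022*np.cos(a),.022*np.sin(a)]
bar=np.array([[-.019,-.006],[-.019,.006],[.018,.006],[.031,.001],[.031,-.001],[.018,-.006]])
def ren(p):
    x,y,th=p;R=np.array([[np.cos(th),-np.sin(th)],[np.sin(th),np.cos(th)]]);k=np.zeros_like(m)
    for q,z0,z1 in((sk,0,.019),(bar,.019,.034)):
        w=q@R.T+[x,y];P=np.vstack([np.c_[w,np.full(len(w),z)] for z in(z0,z1)])
        uv=(proj(cal,P)-[u0,v0]+.5)*S;cv2.fillConvexPoly(k,cv2.convexHull(uv.astype(np.int32)),1)
    return k
def iou(q):
    k=ren([.428+q[0]*1e-3,.211+q[1]*1e-3,np.radians(q[2])]);return (k&m).sum()/(k|m).sum()
R=[minimize(lambda q:-iou(q),[0,0,d],method='Nelder-Mead',options=dict(initial_simplex=[[0,0,d],[4,0,d],[0,4,d],[1,1,d+12]])) for d in(60,70,80,90)]
for r in R: print(-r.fun,np.round(r.x,2))
w=(g>150)&(np.indices(g.shape)[0]<320)&(cv2.dilate(m,np.ones((17,17)))>0)&(cv2.erode(cv2.morphologyEx(m,cv2.MORPH_CLOSE,np.ones((61,61),np.uint8)),np.ones((5,5)))>0)
ys,xs=np.nonzero(w);print(len(xs))
if len(xs)>20:
    P=ray2z(cal,np.c_[xs,ys]/S+[u0-.5,v0-.5],.034)[:,:2];d=np.linalg.svd(P-P.mean(0))[2][0];print('line deg',np.degrees(np.arctan2(*d[::-1])),P.mean(0))
E
python3 fitk.py
```

```text
[  9.  16.  20.  25. 177.]
area 1691.171875
0.9740279629562899 [-1.55  3.36 71.88]
0.9740444540509384 [-1.51  3.45 72.16]
0.9744014849121037 [-1.45  3.47 72.23]
0.9240647731970552 [-1.6   3.64 99.23]
2648
line deg -107.94371292098577 [0.43292926 0.23451279]
```

```bash
python3 -m jog '[{"grip":120,"travel":[-0.4,1.8,-2],"twist":-8.5},{"grip":120,"travel":[0,0,-4],"twist":-8.5},{"grip":120,"travel":[0,0,-4],"twist":-6.35},{"grip":120,"travel":[0,0,-3],"twist":0},{"grip":120,"travel":[0,0,0],"twist":0},{"grip":120,"travel":[0,0,0],"twist":0},{"grip":120,"travel":[0,0,0],"twist":0}]' 20
python3 - <<'E'
from h import *
o=get_obs();x=Rn.from_quat(o['tool_rot']).as_matrix()[:,0];print(o['position'],np.degrees(np.arctan2(x[1],x[0])))
E
```

```text
time: 7.8
position: [0.4273, 0.2155, 0.0782]
tool_rot: [0.808, 0.589, 0.001, 0.001]
ft_force: [-0.3, -0.2, 0.1]
grip_width: 0.0454
[0.42732157 0.21554094 0.07824696] 72.19808673351143
```

```bash
python3 -m jog '[{"grip":120,"travel":[-0.05,-0.08,-2],"twist":0},{"grip":120,"travel":[0,0,-1.5],"twist":0},{"grip":160,"travel":[0,0,0],"twist":0},{"grip":255,"travel":[0,0,0],"twist":0},{"grip":255,"travel":[0,0,0],"twist":0},{"grip":255,"travel":[0,0,0],"twist":0},{"grip":255,"travel":[0,0,0],"twist":0},{"grip":255,"travel":[0,0,0],"twist":0}]' 15
python3 -m jog '[{"grip":255,"travel":[0,0,0],"twist":0},{"grip":255,"travel":[0,0,0],"twist":0}]' 40
```

```text
time: 8.6
position: [0.4263, 0.2146, 0.0425]
tool_rot: [0.808, 0.589, 0.001, 0.0]
ft_force: [0.4, -0.6, 5.2]
grip_width: 0.0122
time: 8.8
position: [0.4262, 0.2146, 0.0425]
tool_rot: [0.808, 0.589, 0.001, 0.0]
ft_force: [0.7, -0.1, 6.6]
grip_width: 0.0117
```

Grasped, at 12 mm width. The 5 N upward force means the fingertips are resting on the skirt, so the knob's underside is at TCP z − 42.5 mm. Now I'll lift and carry it to the stem.

```bash
python3 -m jog '[{"grip":255,"travel":[0,0,2],"twist":0},{"grip":255,"travel":[0,0,4],"twist":0},{"grip":255,"travel":[0.5,-1,4],"twist":-5},{"grip":255,"travel":[1.2,-3,2],"twist":-8},{"grip":255,"travel":[1.3,-3.5,0],"twist":-8.5},{"grip":255,"travel":[1.3,-3.5,0],"twist":-8.5},{"grip":255,"travel":[1.3,-3.5,0],"twist":-8.5},{"grip":255,"travel":[1.3,-3.5,0],"twist":-8.5}]'
python3 -m jog '[{"grip":255,"travel":[1.2,-2.7,0],"twist":-8.5},{"grip":255,"travel":[0.6,-1.3,0],"twist":-7.7},{"grip":255,"travel":[0.4,-0.66,0],"twist":-4},{"grip":255,"travel":[0,0,0],"twist":0},{"grip":255,"travel":[0,0,0],"twist":0},{"grip":255,"travel":[0,0,0],"twist":0}]'
python3 - <<'E'
from h import *
snap('wrist','w5')
for i in range(4):
    o=get_obs();x=Rn.from_quat(o['tool_rot']).as_matrix()[:,0];print(o['position'],np.degrees(np.arctan2(x[1],x[0])));camera('wrist')
s,_=snap('scene','s2')
c=s[155:275,270:430,::-1]
cv2.imwrite('pics/c5.png',cv2.resize(c,None,fx=5,fy=5,interpolation=cv2.INTER_CUBIC))
E
```

```text
time: 9.6
position: [0.4944, 0.0332, 0.1617]
tool_rot: [0.977, 0.215, -0.0, -0.0]
ft_force: [-0.2, -1.1, -0.3]
grip_width: 0.0116
time: 10.2
position: [0.5158, -0.0114, 0.1616]
tool_rot: [0.999, 0.045, -0.001, -0.0]
ft_force: [0.4, -0.3, -1.3]
grip_width: 0.0116
[ 0.51595326 -0.01136379  0.16170362] 5.104023575574357
[ 0.51609372 -0.01139039  0.16178706] 5.09440644026089
[ 0.51624194 -0.0114589   0.16183409] 5.087461991893072
[ 0.51633038 -0.01155761  0.16186804] 5.075957016851485
```

View pics/w5.png

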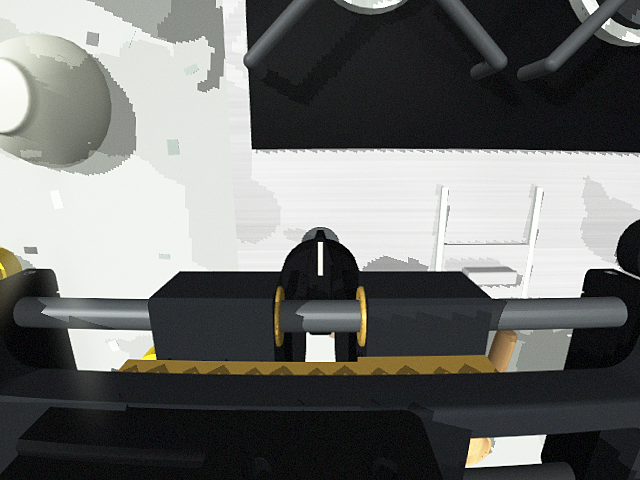

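The wrist view shows the pointer's white line and the stem's base disc both at column 320, so they are laterally aligned. I'll shift x by +1 mm and go down in steps.

```bash
python3 -m jog '[{"grip":255,"travel":[0.1,-0.03,-1.5],"twist":0},{"grip":255,"travel":[0,0,-1.3],"twist":0},{"grip":255,"travel":[0,0,0],"twist":0},{"grip":255,"travel":[0,0,0],"twist":0}]'
python3 -m jog '[{"grip":255,"travel":[0,0,-0.4],"twist":0},{"grip":255,"travel":[0,0,-0.2],"twist":0},{"grip":255,"travel":[0,0,0],"twist":0}]'
```

```text
time: 10.9
position: [0.5176, -0.0123, 0.1338]
tool_rot: [0.999, 0.044, -0.0, -0.0]
ft_force: [0.5, 0.6, -0.8]
grip_width: 0.0111
time: 11.2
position: [0.5177, -0.0124, 0.1279]
tool_rot: [0.999, 0.044, 0.0, -0.0]
ft_force: [0.0, -0.5, -1.0]
grip_width: 0.0116
```

```bash
python3 -m jog '[{"grip":255,"travel":[0,0,-0.3],"twist":0},{"grip":255,"travel":[0,0,-0.2],"twist":0},{"grip":255,"travel":[0,0,0],"twist":0}]'
python3 -m jog '[{"grip":255,"travel":[0,0,-0.3],"twist":0},{"grip":255,"travel":[0,0,-0.2],"twist":0},{"grip":255,"travel":[0,0,0],"twist":0}]'
```

```text
time: 11.5
position: [0.5176, -0.0123, 0.1226]
tool_rot: [0.999, 0.044, -0.0, -0.0]
ft_force: [0.7, 2.1, -0.8]
grip_width: 0.0116
time: 11.8
position: [0.5176, -0.0123, 0.1175]
tool_rot: [0.999, 0.044, -0.0, -0.0]
ft_force: [1.1, 2.1, -2.4]
grip_width: 0.0112
```

```bash
python3 -m jog '[{"grip":255,"travel":[0,0,-0.2],"twist":0},{"grip":255,"travel":[0,0,-0.1],"twist":0},{"grip":255,"travel":[0,0,0],"twist":0}]'
python3 -m jog '[{"grip":255,"travel":[0,0,-0.2],"twist":0},{"grip":255,"travel":[0,0,0],"twist":0}]'
python3 -m jog '[{"grip":255,"travel":[0,0,-0.2],"twist":0},{"grip":255,"travel":[0,0,0],"twist":0}]'
```

```text
time: 12.1
position: [0.5177, -0.0123, 0.1149]
tool_rot: [0.999, 0.044, 0.0, -0.0]
ft_force: [0.1, 1.3, 2.1]
grip_width: 0.0116
time: 12.3
position: [0.5177, -0.0124, 0.1129]
tool_rot: [0.999, 0.044, 0.0, -0.0]
ft_force: [-0.5, 2.8, 3.8]
grip_width: 0.0113
time: 12.5
position: [0.5177, -0.0124, 0.1109]
tool_rot: [0.999, 0.044, 0.0, -0.0]
ft_force: [-0.2, 1.5, 5.4]
grip_width: 0.0116
```

```bash
python3 -m jog '[{"grip":255,"travel":[0,0,-0.2],"twist":0},{"grip":255,"travel":[0,0,0],"twist":0}]'
python3 -m jog '[{"grip":255,"travel":[0,0,-0.2],"twist":0},{"grip":255,"travel":[0,0,0],"twist":0}]'
```

```text
time: 12.7
position: [0.5177, -0.0124, 0.1093]
tool_rot: [0.999, 0.044, 0.0, -0.0]
ft_force: [-1.3, 1.5, 6.9]
grip_width: 0.0117
time: 12.9
position: [0.5178, -0.0124, 0.1089]
tool_rot: [0.999, 0.044, 0.0, 0.0]
ft_force: [-3.3, 2.4, 20.4]
grip_width: 0.0118
```

```bash
python3 -m jog '[{"grip":255,"travel":[0,0,0],"twist":0},{"grip":255,"travel":[0,0,0],"twist":0},{"grip":255,"travel":[0,0,0],"twist":0}]'
python3 - <<'E'
from h import *
a,cal=snap('wrist','w6');b,_=snap('scene','s6')
cv2.imwrite('pics/c6.png',np.hstack([cv2.resize(a[:,:,::-1],(448,336)),cv2.resize(b[145:265,260:380,::-1],(336,336),interpolation=cv2.INTER_CUBIC)]))
print([ (r['at'],r['p']) for r in search_frame('cover_grip','wrist')][:2])
E
```

```text
time: 13.2
position: [0.5179, -0.0124, 0.109]
tool_rot: [0.999, 0.044, 0.001, 0.0]
ft_force: [-3.7, 2.6, 20.3]
grip_width: 0.0115
[([0.5239, -0.1305, 0.07], 0.89)]
```

View pics/c6.png

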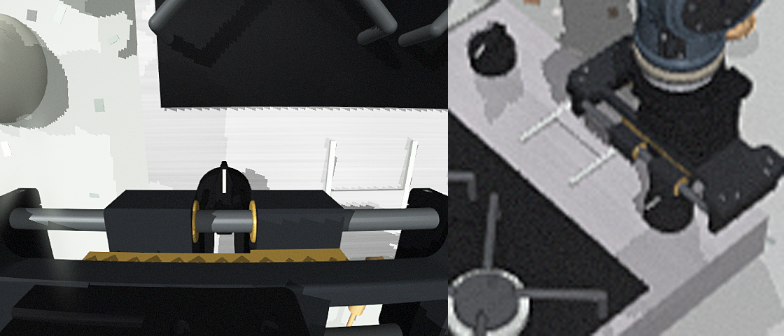

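Run:
```python
from h import *
o=dict(get_obs());o['position']=np.array([.5124,-.0178,.2164]);x=np.radians(5.6)
o['tool_rot']=Rn.from_matrix(np.array([[np.cos(x),np.sin(x),0],[np.sin(x),-np.cos(x),0],[0,0,-1]])).as_quat()
print(ray2z(calib('wrist',o),[(454,250),(454,246)],.083), 'expected shut ~ .509,-.133')
```

```text
[[ 0.51003217 -0.1318538   0.083     ]
 [ 0.51348945 -0.13115244  0.083     ]] expected shut ~ .509,-.133
```

The rib measures (0.510, -0.132) against about (0.509, -0.133) expected when shut, so the cover is closed. The knob is held at its stop, and I'm handing in.

```bash
python3 -c "
from rig import *
print(hand_in());o=get_obs();print(o['time'],o['position'],o['ft_force'])"
```

```text
the job is handed in; nothing more can be done
None
the job is handed in; nothing more can be done
```

The job is handed in at about 13 s of the 51 s allowed, with the knob fitted on the bare stem and still held pressed at its stop. No verdict was reported.

- **Cover:** I pushed it shut with closed fingers until it stalled at its stop, at about 19–22 N. The rib then measured (0.510, -0.132), against about (0.509, -0.133) expected when shut.
- **Knob:** I gripped the loose black knob by its bar and turned it from 72° to 5° to match the stem's flat. It slid on with almost no vertical force.
- **Press:** The spring force rose by about 0.8 N per mm from the expected fully-home height. It then met a hard stop at TCP z 0.109 m, where about 0.1095 m was expected. It is held there at about 20 N.

**Disagreements and limits:** The search network's last position for the cover rib was about 14 mm further in x than my own measurement, but the gripper partly blocked that view. I went by the stall and my measurement. The last pictures show the knob on the stem. I did not re-measure the other objects, but the arm did not go near them.

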